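# Make up two pottery class kits

## Task

Make up two kits for the pottery class from the stock on the bench. In the blue tray lay the white plaster disc flat, stand the terracotta stamp upright on the middle of that disc, and stand the green roller on end on the tray floor beside the disc; in the red tray lay the pale wooden rib flat and stand the white stamp upright beside it on the tray floor. Leave the yellow stamp, the blue roller and the glaze jar where they stand.

Things in the scene. Friction and masses are not known exactly. Their poses are not given: they have to be found in the camera images.
- blue_tray: blue shallow open tray, fixed to the bench, 140 mm (its x) by 220 mm (its y) outside, walls 4 mm thick, rim 16 mm above the bench, inner floor 4 mm above the bench; origin at the centre of its underside on the bench, x along the short side, y along the long side, z up. It may stand on the left or on the right, turned slightly
- red_tray: red shallow open tray, fixed to the bench, 140 mm (its x) by 220 mm (its y) outside, walls 4 mm thick, rim 16 mm above the bench, inner floor 4 mm above the bench; origin at the centre of its underside on the bench, x along the short side, y along the long side, z up. It may stand on the left or on the right, turned slightly
- plaster_disc: white plaster disc (small wheel batt), loose, lying flat on the bench: 60 mm across, 18 mm thick, about 60 g; origin at the centre of its underside, z up. The seven stock pieces stand in shuffled order along an arc in front of the robot, nearer than the trays, 75 to 135 mm from centre to centre: there is most finger room towards and away from the robot
- terracotta_stamp: orange-brown terracotta hand stamp, loose, standing upright at the start: round foot 34 mm across and 12 mm high, above it a straight round handle 24 mm across, 58 mm tall in all, about 60 g; origin at the centre of the foot's underside, z up along the handle
- white_stamp: glossy white hand stamp, loose, standing upright at the start: round foot 34 mm across and 12 mm high, above it a straight round handle 24 mm across, 58 mm tall in all, about 60 g; origin at the centre of the foot's underside, z up along the handle
- yellow_stamp: spare, not for a kit: yellow hand stamp, loose, standing upright at the start: round foot 34 mm across and 12 mm high, above it a straight round handle 24 mm across, 58 mm tall in all, about 60 g; origin at the centre of the foot's underside, z up along the handle
- green_roller: green texture roller, loose, standing on end at the start: plain cylinder 32 mm across and 60 mm tall with four thin black bands round it, about 60 g; origin at the centre of its lower end, z up along its axis
- blue_roller: spare, not for a kit: blue texture roller, loose, standing on end at the start: plain cylinder 32 mm across and 60 mm tall with four thin black bands round it, about 60 g; origin at the centre of its lower end, z up along its axis
- wooden_rib: pale wooden rib, loose, lying flat on the bench: rectangular slab 76 mm (its x) by 34 mm (its y), 14 mm thick, with a dark round dot near one end, about 40 g; origin at the centre of its underside, z up
- glaze_jar: bystander: closed glaze jar with a red cap and a paper label, loose, 56 mm across, 80 mm tall, on the left side of the bench; origin at the centre of its underside
There are look-alikes about, which are no part of the job. Leave any purple look-alike of the wooden_rib alone.

How it is judged:
By the outcome, as a careful person would: the job done as asked, in the order asked, and still so for the second after the job is handed in, with the robot touching nothing.
It also fails if it takes over 115 s, if anything falls off the work surface, if the arm or the gripper's body presses on something with over 40 N, if the wrist force passes 120 N, or if a joint passes its speed limit or range.

## Robot

A 6-joint arm with a two-finger parallel gripper is mounted at the origin on the work surface. World frame = base frame: x ahead of the robot, y to its left, z up, the work surface at z = 0. Lengths are in m, angles in rad, forces in N, time in s.
With the tool pointing down it reaches from about 0.3 to 0.875 m from the base axis. Payload 6.4 kg.
Tool frame: the origin (TCP) lies at the very end of the fingers, on their centre line; the grasp point (between the pads) lies 19 mm behind it; z points along the fingers, y is the line along which they close (so a half turn about z gives the same grasp; the last joint's range is limited). The gripper opens to 85 mm and grips with 20 to 120 N. Pads are 22 mm wide; open, the fingers measure 114 mm over their backs; the gripper's body (76 mm by 85 mm) begins 54 mm behind the grasp point. The pads swing forward as they close: fully open they stand 13 mm farther back than shut.
Start: joints at [-1.37, 0.181, 1.607, -0, 1.354, -0.206], TCP at [0.228, -0.528, 0.231] pointing down, gripper open.
Joint ranges: [-2.99, 2.99], [-0.89, 2.07], [0.3, 2.58], [-1.14, 4.28], [0, 2.63], [-3.12, 3.12]. Speed limits (rad/s): [2.57, 2.57, 3.01, 3.14, 3.14, 3.14].

## Interface

Orientations are given as a unit quaternion [w, x, y, z].
In Python, from bench import ctrl, camera, calibration, order, outline_of gives the robot as it stands.
- The arm moves only by the tool move_arm, never from a script. Its argument "series" is a list that holds one entry, the list of rows, each a list of 5 numbers: the opening, from 0 (shut) to 1 (fully open), then the shift along the tool's x, y, z in mm, then the turn about the tool's z in rad. A call has exactly 10 rows; each row is the pose to reach, as a shift and turn from the pose commanded when the call began, along the tool's axes at that moment; what a row does not reach only later rows make up. A row lasts 1/12 s, in which the tool goes at most 41.7 mm and 7.16 degrees, less where a joint would pass 70% of its speed; a pose out of reach is approached as far as the arm can. A call with a gripper value outside its range is refused whole. The fingers move at their own pace and stop on an object; the grip force is fixed at half the most. Time passes only in rows, so rows that repeat a pose let the fingers close, or fill a call up. It gives the time, the measured TCP pose, the force, the opening and the grip force at its end, in the units of the state.
- ctrl.get_obs(): the state, without advancing time (a new reading comes with each control period).
- camera(name): name is "scene" or "side" or "wrist"; returns (picture, depth): 420x560x3 uint8, blue, green, red; 420x560 float32, m along the optical axis (not along the pixel's ray), 0 where there is no reading.
- calibration(name): a dict with "intrinsics" (3x3 intrinsics, pixels), "rvec" (rotation vector, rad) and "tvec" (3), from world to camera coordinates, as OpenCV has them. Camera axes: x right, y down, z forward; pixel columns grow to the right and rows downward; lengths in m; the calibration is good to about 2 mm. A picture is of the moment at which its call begins: read the wrist's pose just before it. calibration takes no time and is no camera call; for the wrist camera it gives the pose at the moment of the call.
- order.hand_in(): hands the job in; it is judged then, once.
Trained networks look in the newest picture that a camera, given by its name, has taken for a name from the list of things; names that differ only in an ending like _2 or _b are one class to them, and where a whole thing is asked for, a point or a joint stands for the part that bears it (a point fixed in the world has none). Each returns a list of dicts, best first, with "conf" (0 to 1); they miss things now and then, are a little off and sometimes report something else, mostly with a low value. They report only what shows in the picture. A call takes as long as a camera call. They do not tell look-alikes from the thing itself.
- outline_of(target, camera): "region" (420x560 bool, what is visible of it) and "bbox" ([centre column, centre row, width, height] in pixels, round what is visible of it).
The state is a dict: "time_s": time; "q": joint angles; "dq": joint speeds; "joint_efforts": joint torques, N m; "eef_pos": TCP position; "eef_rot": TCP orientation; "wrist_force": force on the tool from outside, world axes, zero at the start; "torque": the same for the moment, N m; "opening": opening from 0.0 (shut) to 1.0 (fully open); "grasp_force": force on a finger pad.
Only numpy, scipy, OpenCV 4.12 (cv2) and the standard library are available. Lean on these libraries where they do the work, as an engineer would, in place of code of your own. Each camera call takes 0.05 s, during which the arm holds its last target. There are 200 camera calls.

## Working session

There is one attempt and no reset: what is moved stays moved. The work goes in short steps, Python scripts to look and compute and a tool call to move; the robot and the scene stay as the last step left them, time stands still between calls to the robot, and variables do not carry over. Pictures are saved under pics/ and viewed, at most 14 in all, crops included, and the job is handed in when it is done.

Besides the shell and the picture viewer there is one more tool, called after "Request:" by a JSON object that holds its "name" and its "arguments", one argument or row to a line. move_arm: Moves the arm, as the interface text tells. Its arguments: {"type":"object","properties":{"series":{"type":"array","items":{"type":"array","items":{"type":"array","items":{"type":"number"}}}}},"required":["series"]}

```bash
mkdir -p pics; ls; cat > h.py <<'E'
import numpy as np, cv2
from bench import ctrl,camera,calibration,order,outline_of
def K(n):
    c=calibration(n); R=cv2.Rodrigues(np.array(c["rvec"],float))[0]
    return np.array(c["intrinsics"]),R,np.array(c["tvec"],float).ravel()
def cloud(n,d):
    k,R,t=K(n); v,u=np.mgrid[:420,:560]
    p=np.stack([(u-k[0,2])/k[0,0]*d,(v-k[1,2])/k[1,1]*d,d],-1)
    return (p-t)@R
E
python3 - <<'E'
from h import *
for n in("scene","side"):
    p,d=camera(n); cv2.imwrite(f"pics/{n}0.png",p); np.save(f"{n}0.npy",d)
    k,R,t=K(n); print(n,"cam pos",(-R.T@t).round(3),"fwd",R[2].round(2))
    P=cloud(n,d)
    for o in "blue_tray red_tray plaster_disc terracotta_stamp white_stamp yellow_stamp green_roller blue_roller wooden_rib glaze_jar".split():
        for r in outline_of(o,n)[:2]:
            m=r["region"]&(d>0); q=P[m]
            zt=np.percentile(q[:,2],95); top=q[q[:,2]>zt-.006]
            print(n,o,round(r["conf"],2),np.round(r["bbox"]).astype(int),"med",np.median(q,0).round(3),"top",((top.min(0)+top.max(0))/2).round(3))
print(ctrl.get_obs()["time_s"],ctrl.get_obs()["eef_rot"])
E
```

```text
pics
scene cam pos [ 0.761 -0.594  0.536] fwd [-0.37  0.7  -0.61]
scene blue_tray 0.56 [320 302 113 116] med [ 0.625 -0.163  0.003] top [ 0.623 -0.146  0.014]
scene red_tray 0.67 [370 211  91  71] med [0.608 0.152 0.003] top [0.607 0.163 0.013]
scene terracotta_stamp 0.48 [297 166  16  23] med [0.403 0.192 0.03 ] top [0.418 0.157 0.055]
scene terracotta_stamp 0.26 [368 208  85  69] med [0.608 0.152 0.003] top [0.607 0.161 0.013]
scene white_stamp 0.65 [299 188  10  20] med [0.447 0.097 0.026] top [0.446 0.103 0.056]
scene yellow_stamp 0.61 [254 243  20  31] med [ 0.452 -0.116  0.029] top [ 0.447 -0.108  0.056]
scene green_roller 0.75 [280 211  14  35] med [ 0.456 -0.006  0.036] top [0.452 0.002 0.058]
scene green_roller 0.42 [298 188   9  22] med [0.446 0.098 0.03 ] top [0.444 0.105 0.056]
scene blue_roller 0.65 [293 148  19  24] med [0.347 0.267 0.038] top [0.36  0.245 0.058]
scene blue_roller 0.32 [284 214  16  30] med [ 0.457 -0.007  0.038] top [0.453 0.002 0.058]
scene wooden_rib 0.93 [155 294  40  41] med [ 0.36  -0.295  0.013] top [ 0.355 -0.293  0.012]
scene wooden_rib 0.87 [1
[... 564 characters left out ...]
.056]
side white_stamp 0.62 [250 237  16  25] med [0.438 0.116 0.024] top [0.443 0.111 0.056]
side yellow_stamp 0.47 [294 188  12  20] med [ 0.443 -0.096  0.029] top [ 0.446 -0.101  0.056]
side green_roller 0.67 [271 208  11  22] med [0.448 0.016 0.047] top [0.453 0.008 0.058]
side blue_roller 0.55 [239 306  14  22] med [0.339 0.289 0.053] top [0.344 0.284 0.058]
side wooden_rib 0.65 [322 144   4  20] med [ 0.494 -0.332  0.012] top [ 0.495 -0.33   0.012]
side glaze_jar 0.81 [152 289  28  34] med [0.52  0.382 0.067] top [0.534 0.377 0.078]
side glaze_jar 0.31 [248 237  11  21] med [0.438 0.117 0.033] top [0.443 0.11  0.056]
1.1 [-1.78738848e-05  9.79384468e-01  2.02005105e-01 -1.62886091e-05]
```

View pics/scene0.png

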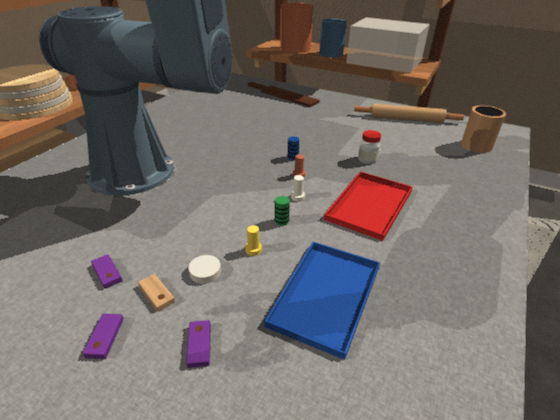

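View pics/side0.png

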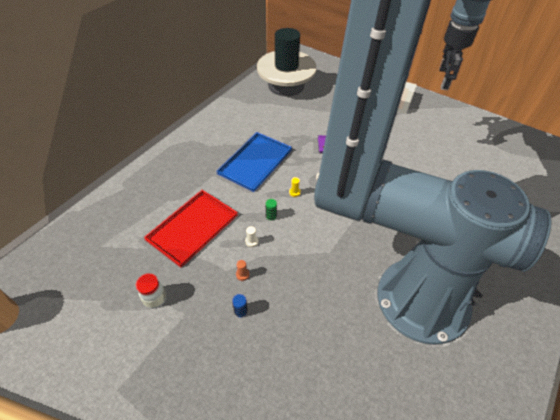

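The scene view shows the blue tray at (323,297), the red tray (370,205), disc (205,269), terracotta stamp (299,165), white stamp (299,188), green roller (282,211). Rib candidates: the pale one with a dark dot at (155,292), and purple ones at (106,271), (104,336) and (199,342). Only (155,292) is pale wood, so that is the one. I'll confirm it in a crop from the wrist. The side view agrees on the trays and the standing pieces.

```bash
cat >> h.py <<'E'
def circ(xy):
    A=np.c_[2*xy,np.ones(len(xy))]; s=np.linalg.lstsq(A,(xy**2).sum(1),rcond=None)[0]
    return s[:2],np.sqrt(s[2]+s[:2]@s[:2])
def shift(x,y,z,yaw=None):
    "tool-frame shift (mm) and turn (rad) to world target; yaw = world direction of tool y (mod pi)"
    from scipy.spatial.transform import Rotation as Ro
    o=ctrl.get_obs(); q=o["eef_rot"]; R=Ro.from_quat([q[1],q[2],q[3],q[0]]).as_matrix()
    s=R.T@(np.array([x,y,z])-o["eef_pos"])*1000
    t=0
    if yaw is not None:
        c=np.arctan2(R[1,1],R[0,1]); t=-((yaw-c+np.pi/2)%np.pi-np.pi/2)
    return s.round(1),round(float(t),3),"q6",round(float(o["q"][5]),2)
E
python3 - <<'E'
from h import *
for n in("scene","side"):
    p=cv2.imread(f"pics/{n}0.png"); d=np.load(f"{n}0.npy"); P=cloud(n,d); h=cv2.cvtColor(p,cv2.COLOR_BGR2HSV).astype(int)
    H,S,V=h[...,0],h[...,1],h[...,2]
    box=(P[...,0]>.2)&(P[...,0]<.8)&(abs(P[...,1])<.4)&(d>0)
    for c,m in(("blue",(abs(H-112)<10)&(S>150)&(P[...,0]>.47)),("red",((H<6)|(H>174))&(S>150)&(P[...,0]>.47)&(P[...,1]<.31))):
        m=m&box&(P[...,2]<.03); q=P[m]; r=cv2.minAreaRect(q[:,:2].astype(np.float32)); print(n,c,m.sum(),np.round(r[0],3),np.round(r[1],3),r[2],"z",np.percentile(q[:,2],[5,50,98]).round(3), cv2.boxPoints(r).round(3).tolist())
    # heights clusters near each piece
    for o,x,y,rad in(("terra",.405,.195,.03),("white",.443,.105,.03),("green",.453,.005,.03),("disc",.42,-.21,.07),("rib",.357,-.294,.055)):
        m=box&(np.hypot(P[...,0]-x,P[...,1]-y)<rad)&(P[...,2]>.008); q=P[m]
        if len(q)<10: print(n,o,len(q)); continue
        zt=np.percentile(q[:,2],95); t=q[q[:,2]>zt-.004]
        r=cv2.minAreaRect(t[:,:2].astype(np.float32)); print(n,o,len(t),"top",zt.round(4),np.round(r[0],3),np.round(r[1],3),round(r[2],1),"mid",((t.max(0)+t.min(0))/2)[:2].round(3))
E
```

```text
scene blue 7897 [ 0.623 -0.146] [0.139 0.222] 2.6108202934265137 z [0.002 0.003 0.016] [[0.5479999780654907, -0.039000000804662704], [0.5580000281333923, -0.25999999046325684], [0.6970000267028809, -0.2540000081062317], [0.6869999766349792, -0.03200000151991844]]
scene red 3504 [0.607 0.174] [0.248 0.14 ] 87.2317886352539 z [0.001 0.003 0.015] [[0.531000018119812, 0.05299999937415123], [0.6710000038146973, 0.04699999839067459], [0.6830000281333923, 0.2939999997615814], [0.5429999828338623, 0.3009999990463257]]
scene terra 40 top 0.0573 [0.401 0.199] [0.021 0.022] 26.2 mid [0.401 0.199]
scene white 51 top 0.057 [0.442 0.105] [0.021 0.022] 26.3 mid [0.443 0.106]
scene green 112 top 0.06 [0.453 0.003] [0.031 0.03 ] 50.1 mid [0.452 0.002]
scene disc 578 top 0.0188 [ 0.397 -0.206] [0.059 0.058] 29.6 mid [ 0.397 -0.205]
scene rib 632 top 0.0149 [ 0.354 -0.292] [0.034 0.077] 69.2 mid [ 0.354 -0.293]
side blue 2197 [ 0.622 -0.143] [0.141 0.223] 2.6150572299957275 z [-0.     0.003  0.015] [[0.546999990940094, -0.03400000184774399], [0.5569999814033508, -0.25699999928474426], [0.6980000138282776, -0.25099998712539673], [0.6880000233650208, -0.02800000086426735]]
side red 3463 [0.606 0.162] [0.23  0.142] 86.72034454345703 z [-0.     0.003  0.015] [[0.5289999842643738, 0.050999999046325684], [0.6710000038146973, 0.0430000014603138], [0.6840000152587891, 0.2720000147819519], [0.5419999957084656, 0.2809999883174896]]
side terra 67 top 0.0573 [0.4   0.204] [0.021 0.024] 5.3 mid [0.4   0.204]
side white 52 top 0.058 [0.443 0.111] [0.021 0.022] 27.4 mid [0.443 0.11 ]
side green 86 top 0.0595 [0.452 0.007] [0.031 0.028] 8.7 mid [0.453 0.007]
side disc 8 top 0.0187 [ 0.423 -0.191] [0.005 0.017] 18.9 mid [ 0.421 -0.192]
side rib 0
```

```bash
python3 -c "
from h import *
print(shift(.397,-.203,.2,np.radians(-27.4)))"
```

```text
(array([ 284.3, -231.5,   31.3]), -0.686, 'q6', -0.21)
```

Request:
{"name": "move_arm", "arguments": {
  "series": [
    [[1, 35, -29, 4, -0.1], [1, 70, -58, 8, -0.2], [1, 105, -87, 12, -0.3], [1, 140, -115, 16, -0.4], [1, 175, -143, 20, -0.5], [1, 210, -171, 24, -0.6], [1, 245, -200, 28, -0.686], [1, 284, -231, 31, -0.686], [1, 284, -231, 31, -0.686], [1, 284, -231, 31, -0.686]]
  ]
}}

```text
time_s: 1.93
eef_pos: [0.3985, -0.1982, 0.1998]
eef_rot: [-0.001, 0.853, 0.522, 0.001]
wrist_force: [0.9, -0.2, -0.2]
opening: 1.001
grasp_force: 0.0
```

```bash
cat >> h.py <<'E'
def wrist(name=None):
    "picture, depth and world cloud from the wrist camera"
    k,R,t=K("wrist"); p,d=camera("wrist")
    if name: cv2.imwrite(f"pics/{name}.png",p)
    return p,d,cloud("wrist",d)
def top(P,x,y,rad,zmin,band=.004):
    m=(np.hypot(P[...,0]-x,P[...,1]-y)<rad)&(P[...,2]>zmin)&(P[...,2]<.1); q=P[m]
    if len(q)<10: return len(q)
    zt=np.percentile(q[:,2],95); t=q[q[:,2]>zt-band]; r=cv2.minAreaRect(t[:,:2].astype(np.float32))
    return len(t),"z",zt.round(4),np.round(r[0],4),np.round(r[1],4),round(r[2],1)
E
python3 - <<'E'
from h import *
p,d,P=wrist("w1"); np.save("w1.npy",d)
k,R,t=K("wrist"); print((-R.T@t).round(3),R[2].round(2))
print("disc",top(P,.397,-.203,.05,.01),"rib",top(P,.354,-.29,.055,.008))
o=ctrl.get_obs(); print(o["eef_pos"].round(4) if hasattr(o["eef_pos"],'round') else o["eef_pos"],o["time_s"])
E
```

```text
[ 0.427 -0.143  0.343] [-0.12 -0.23 -0.97]
disc (2669, 'z', np.float64(0.0201), array([ 0.3956, -0.2077]), array([0.0587, 0.0588]), 61.8) rib (1975, 'z', np.float64(0.0163), array([ 0.3521, -0.2942]), array([0.0351, 0.0761]), 68.2)
[ 0.3979 -0.2007  0.2002] 1.9833
```

View pics/w1.png

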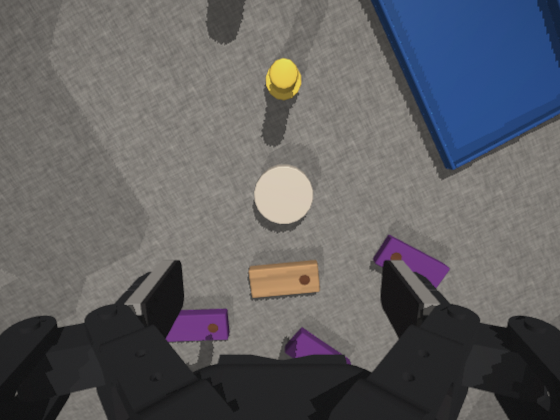

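The wrist view has the disc at (283,194), the pale rib with the dark dot at (285,280), and purple look-alikes at (200,325), (410,262) and (318,348).

```bash
python3 - <<'E'
from h import *
d=np.load("w1.npy"); P=cloud("wrist",d); o=ctrl.get_obs()
m=(d>0)&(P[...,2]>.08)
for a,b in((110,200),(370,470)):
    mm=m.copy(); mm[:,:a]=0; mm[:,b:]=0; q=P[mm]; print("lowest finger z rel TCP", np.percentile(q[:,2]-o["eef_pos"][2],[0,1,5]).round(4))
p=cv2.imread("pics/w1.png"); cv2.imwrite("pics/rib_crop.png",cv2.resize(p[230:370,160:460],None,fx=2.5,fy=2.5))
print(shift(.396,-.206,.06,np.radians(-27.4)))
E
```

```text
lowest finger z rel TCP [0.0129 0.017  0.0243]
lowest finger z rel TCP [0.0129 0.0174 0.0252]
(array([ -5.6,   0.8, 140.2]), 0.006, 'q6', -0.26)
```

View pics/rib_crop.png

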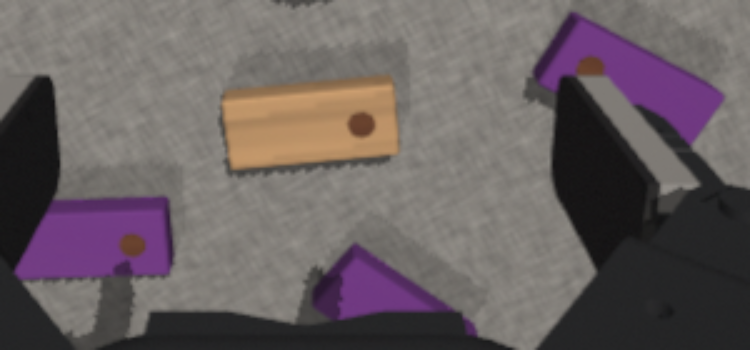

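The crop confirms it: the pale wood piece with the brown dot is the rib, and its neighbours are purple. Open fingertips sit 13 mm behind the TCP. Now descending on the disc.

Request:
{"name": "move_arm", "arguments": {
  "series": [
    [[1, -5.6, 0.8, 40, 0], [1, -5.6, 0.8, 80, 0], [1, -5.6, 0.8, 120, 0], [1, -5.6, 0.8, 150, 0], [1, -5.6, 0.8, 175, 0], [1, -5.6, 0.8, 192, 0], [1, -5.6, 0.8, 202, 0], [1, -5.6, 0.8, 202, 0], [1, -5.6, 0.8, 202, 0], [0.5, -5.6, 0.8, 202, 0]]
  ]
}}

```text
time_s: 2.82
eef_pos: [0.3959, -0.2101, -0.0006]
eef_rot: [0.001, 0.855, 0.519, 0.0]
wrist_force: [-0.1, -0.4, 0.2]
opening: 0.883
grasp_force: 0.0
```

Request:
{"name": "move_arm", "arguments": {
  "series": [
    [[0, 0, 0, 0, 0], [0, 0, 0, 0, 0], [0, 0, 0, 0, 0], [0, 0, 0, 0, 0], [0, 0, 0, 0, 0], [0, 0, 0, -5, 0], [0, 0, 0, -15, 0], [0, 0, 0, -40, 0], [0, 0, 0, -60, 0], [0, 0, 0, -60, 0]]
  ]
}}

```text
time_s: 3.65
eef_pos: [0.3976, -0.211, 0.0628]
eef_rot: [0.004, 0.854, 0.52, 0.001]
wrist_force: [1.2, -0.9, 0.0]
opening: 0.681
grasp_force: 64.3
```

```bash
python3 -c "
from h import *
p,d,P=wrist('w2'); o=ctrl.get_obs(); print(o['eef_pos'],o['opening'],o['time_s'])
print(top(P,o['eef_pos'][0],o['eef_pos'][1],.05,.03),shift(.6247,-.1925,.06,np.radians(2.6)))"
```

```text
[ 0.39689243 -0.21040556  0.06111383] 0.6761364519402159 3.7
(1504, 'z', np.float64(0.0932), array([ 0.396 , -0.2109]), array([0.0231, 0.0853]), 62.5) (array([120.6, 194.1,   2.1]), -0.523, 'q6', -0.28)
```

View pics/w2.png

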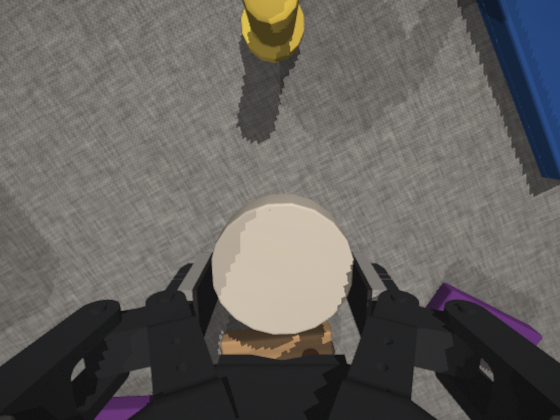

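Request:
{"name": "move_arm", "arguments": {
  "series": [
    [[0, 20, 32, -5, -0.1], [0, 40, 65, -5, -0.2], [0, 60, 97, -5, -0.3], [0, 80, 129, -5, -0.4], [0, 100, 161, -5, -0.5], [0, 120, 194, 0, -0.523], [0, 120, 194, 0, -0.523], [0, 120, 194, 0, -0.523], [0, 120, 194, 10, -0.523], [0, 120, 194, 20, -0.523]]
  ]
}}

```text
time_s: 4.53
eef_pos: [0.6216, -0.1917, 0.0377]
eef_rot: [-0.0, 0.691, 0.723, -0.0]
wrist_force: [0.0, -0.1, -1.2]
opening: 0.675
grasp_force: 64.4
```

```bash
python3 -c "
from h import *
o=ctrl.get_obs(); print(o['opening'],o['time_s'])
print(shift(.6247,-.1925,.0045,np.radians(2.6)))"
```

```text
0.6746293658865095 4.5333
(array([-0.9,  3.1, 33.2]), -0.001, 'q6', -0.53)
```

Request:
{"name": "move_arm", "arguments": {
  "series": [
    [[0, 0, 2, 10, 0], [0, 0, 3, 20, 0], [0, 0, 3, 27, 0], [0, 0, 3, 31, 0], [0, 0, 3, 33, 0], [0, 0, 3, 33, 0], [0, 0, 3, 33, 0], [0.72, 0, 3, 33, 0], [0.8, 0, 3, 33, 0], [0.85, 0, 3, 33, 0]]
  ]
}}

```text
time_s: 5.37
eef_pos: [0.626, -0.1917, 0.0059]
eef_rot: [0.001, 0.691, 0.723, 0.0]
wrist_force: [-0.1, -0.3, -0.1]
opening: 0.845
grasp_force: 0.0
```

Request:
{"name": "move_arm", "arguments": {
  "series": [
    [[0.9, 0, 0, 0, 0], [0.9, 0, 0, 0, 0], [0.9, 0, 0, -10, 0], [0.9, 0, 0, -40, 0], [0.9, 0, 0, -80, 0], [0.9, 0, 0, -120, 0], [0.9, 0, 0, -150, 0], [0.9, 0, 0, -170, 0], [0.9, 0, 0, -170, 0], [0.9, 0, 0, -170, 0]]
  ]
}}

```text
time_s: 6.2
eef_pos: [0.6266, -0.1919, 0.178]
eef_rot: [0.002, 0.691, 0.723, 0.001]
wrist_force: [-0.4, 0.9, -0.2]
opening: 0.902
grasp_force: 0.0
```

```bash
python3 -c "
from h import *
p,d,P=wrist('w3')
print(top(P,.6247,-.1925,.06,.014),top(P,.6247,-.1925,.032,.012))
p,d=camera('scene'); print(top(cloud('scene',d),.6247,-.1925,.04,.014))
a,b,q,c=shift(.4005,.2015,.18,np.arctan2(.2015,.4005)); print(a,b,c,ctrl.get_obs()['time_s'])"
```

```text
(3196, 'z', np.float64(0.0215), array([ 0.6232, -0.1862]), array([0.0592, 0.0585]), 48.2) (2944, 'z', np.float64(0.0215), array([ 0.6237, -0.1879]), array([0.0574, 0.0555]), 48.2)
(784, 'z', np.float64(0.0227), array([ 0.6254, -0.1873]), array([0.0589, 0.0587]), 64.9)
[ 402.3 -206.4   -5. ] -0.421 -0.52 6.3
```

Request:
{"name": "move_arm", "arguments": {
  "series": [
    [[1, 37, -19, 0, -0.1], [1, 74, -38, 0, -0.2], [1, 111, -57, 0, -0.3], [1, 148, -76, 0, -0.4], [1, 185, -95, 0, -0.42], [1, 222, -114, 0, -0.42], [1, 259, -133, 0, -0.42], [1, 296, -152, 0, -0.42], [1, 333, -171, 0, -0.42], [1, 370, -190, 0, -0.42]]
  ]
}}

```text
time_s: 7.13
eef_pos: [0.4165, 0.1708, 0.1737]
eef_rot: [-0.001, 0.525, 0.851, -0.001]
wrist_force: [1.1, 0.9, 0.1]
opening: 0.999
grasp_force: 0.0
```

```bash
python3 -c "
from h import *
for i in range(2):
  p,d,P=wrist()
print(top(P,.4005,.2015,.035,.03))
print(shift(.4005,.2015,.02,np.arctan2(.2015,.4005)))"
```

```text
(674, 'z', np.float64(0.0596), array([0.4018, 0.1976]), array([0.0229, 0.0229]), 72.7)
(array([ 30.6,   0.9, 153.5]), 0.005, 'q6', -0.34)
```

Request:
{"name": "move_arm", "arguments": {
  "series": [
    [[1, 29, 1, 10, 0], [1, 29, 1, 50, 0], [1, 29, 1, 90, 0], [1, 29, 1, 120, 0], [1, 29, 1, 140, 0], [1, 29, 1, 153, 0], [1, 29, 1, 153, 0], [0.6, 29, 1, 153, 0], [0.3, 29, 1, 153, 0], [0, 29, 1, 153, 0]]
  ]
}}

```text
time_s: 8.07
eef_pos: [0.408, 0.1959, 0.0232]
eef_rot: [0.001, 0.525, 0.851, 0.001]
wrist_force: [-0.4, 0.5, -0.3]
opening: 0.602
grasp_force: 0.0
```

Request:
{"name": "move_arm", "arguments": {
  "series": [
    [[0, 0, 0, 0, 0], [0, 0, 0, 0, 0], [0, 0, 0, 0, 0], [0, 0, 0, 0, 0], [0, 0, 0, -5, 0], [0, 0, 0, -30, 0], [0, 0, 0, -70, 0], [0, 0, 0, -110, 0], [0, 0, 0, -130, 0], [0, 0, 0, -130, 0]]
  ]
}}

```text
time_s: 8.9
eef_pos: [0.4105, 0.1968, 0.158]
eef_rot: [0.004, 0.525, 0.851, 0.004]
wrist_force: [0.6, 0.1, -0.4]
opening: 0.265
grasp_force: 58.8
```

```bash
python3 -c "
from h import *
p,d,P=wrist('w4'); o=ctrl.get_obs(); print(o['eef_pos'],o['opening'])
p,d=camera('scene'); S=cloud('scene',d); e=o['eef_pos']; m=(np.hypot(S[...,0]-e[0],S[...,1]-e[1])<.05)&(S[...,2]>.08)&(S[...,2]<.16); cv2.imwrite('pics/s4.png',cv2.resize(p[60:220,200:400],None,fx=3,fy=3))
h=cv2.cvtColor(p,cv2.COLOR_BGR2HSV).astype(int); m&=(h[...,0]<14)&(h[...,1]>130); q=S[m]; print(m.sum(),q.min(0),q.max(0))
print(shift(.6245,-.1875,.15,np.radians(2.6)))"
```

```text
[0.40896483 0.196457   0.15527557] 0.2639650626578485
125 [0.39222454 0.18497089 0.13435975] [0.42316025 0.21715099 0.15999871]
(array([-440.2,   22. ,    3.5]), 0.42, 'q6', -0.28)
```

View pics/s4.png

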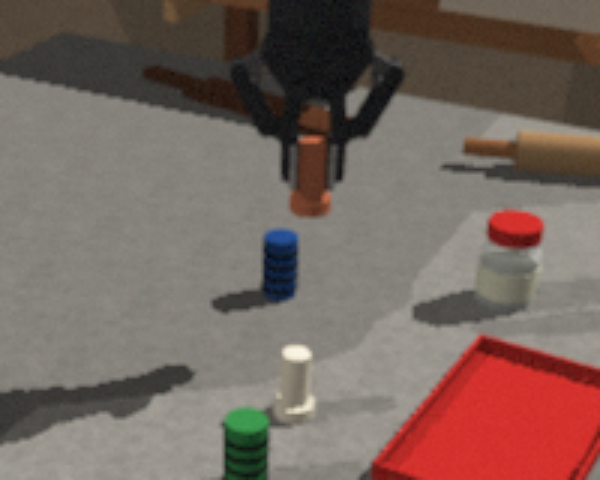

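The stamp is held upright (centre of crop), and its neighbours are undisturbed. I'll move over the disc and compare foot to disc in the same camera.

Request:
{"name": "move_arm", "arguments": {
  "series": [
    [[0, -37, 2, 0, 0.05], [0, -76, 4, 0, 0.1], [0, -115, 6, 0, 0.15], [0, -154, 8, 0, 0.2], [0, -193, 10, 0, 0.25], [0, -232, 12, 0, 0.3], [0, -271, 14, 0, 0.35], [0, -310, 16, 0, 0.4], [0, -349, 18, 0, 0.42], [0, -388, 20, 0, 0.42]]
  ]
}}

```text
time_s: 9.83
eef_pos: [0.5979, -0.1431, 0.1493]
eef_rot: [-0.002, 0.692, 0.722, -0.001]
wrist_force: [1.2, 0.2, -0.3]
opening: 0.266
grasp_force: 58.8
```

Request:
{"name": "move_arm", "arguments": {
  "series": [
    [[0, -20, 20, 20, 0], [0, -39, 30, 40, 0], [0, -47, 24, 60, 0], [0, -47, 24, 80, 0], [0, -47, 24, 80, 0], [0, -47, 24, 80, 0], [0, -47, 24, 80, 0], [0, -47, 24, 80, 0], [0, -47, 24, 80, 0], [0, -47, 24, 80, 0]]
  ]
}}

```text
time_s: 10.67
eef_pos: [0.6258, -0.1877, 0.0738]
eef_rot: [0.001, 0.691, 0.723, 0.0]
wrist_force: [0.7, 0.2, -0.8]
opening: 0.264
grasp_force: 58.9
```

```bash
python3 -c "
from h import *
o=ctrl.get_obs(); print(o['eef_pos'],o['opening'],shift(.6245,-.1875,.05,np.radians(2.6)))
for n in('scene','side'):
  p,d=camera(n); S=cloud(n,d); cv2.imwrite('pics/%s5.png'%n,p)
  h=cv2.cvtColor(p,cv2.COLOR_BGR2HSV).astype(int); m=(np.hypot(S[...,0]-.62,S[...,1]+.19)<.07)&(S[...,2]>.03)&(S[...,2]<.1)&(h[...,0]<14)&(h[...,1]>120); q=S[m]; print(n,m.sum())
  if m.sum()>20:
    f=q[q[:,2]<q[:,2].min()+.012]; print('foot',q[:,2].min(),f.min(0),f.max(0),circ(f[:,:2]))
  g=(np.hypot(S[...,0]-.6247,S[...,1]+.1875)<.04)&(S[...,2]>.014)&(S[...,2]<.028); print('disc',S[g].min(0),S[g].max(0))
"
```

```text
[ 0.62576334 -0.18770242  0.07376925] 0.2642680280830424 (array([ 0.3, -1.3, 23.8]), 0.0, 'q6', -0.52)
scene 299
foot 0.05361529017851313 [ 0.61022775 -0.19732088  0.05361529] [ 0.64141516 -0.17486245  0.06543591] (array([ 0.62601317, -0.18246156]), np.float64(0.013027561266548186))
disc [ 0.5964472  -0.21777315  0.01402207] [ 0.65518313 -0.15951737  0.02393061]
side 86
foot 0.05354456753563296 [ 0.60975841 -0.18339738  0.05354457] [ 0.63768687 -0.15947287  0.06462968] (array([ 0.62314753, -0.17223501]), np.float64(0.010863389143065026))
disc [ 0.59609683 -0.2140196   0.01404602] [ 0.65571585 -0.1516104   0.02480164]
```

Request:
{"name": "move_arm", "arguments": {
  "series": [
    [[0, -6, 1, 5, 0], [0, -6, 1, 10, 0], [0, -6, 1, 15, 0], [0, -6, 1, 20, 0], [0, -6, 1, 24, 0], [0, -6, 1, 27, 0], [0, -6, 1, 28.5, 0], [0, -6, 1, 29.5, 0], [0, -6, 1, 29.5, 0], [0, -6, 1, 29.5, 0]]
  ]
}}

```text
time_s: 11.6
eef_pos: [0.6258, -0.1935, 0.0453]
eef_rot: [-0.001, 0.691, 0.723, -0.0]
wrist_force: [-10.5, 4.0, 19.1]
opening: 0.263
grasp_force: 61.0
```

```bash
python3 -c "
from h import *
o=ctrl.get_obs(); print(o['eef_pos'])
for n in('scene','side'):
  p,d=camera(n); S=cloud(n,d); cv2.imwrite('pics/%s6.png'%n,p)
  h=cv2.cvtColor(p,cv2.COLOR_BGR2HSV).astype(int); m=(np.hypot(S[...,0]-.62,S[...,1]+.19)<.07)&(S[...,2]>.015)&(S[...,2]<.1)&(h[...,0]<14)&(h[...,1]>120); q=S[m]
  f=q[q[:,2]<q[:,2].min()+.012]; print('foot',q[:,2].min(),f.min(0),f.max(0))
  if n=='scene': a=p[220:380,230:430]
  else: a=np.vstack([p[100:220,180:380],np.zeros((40,200,3),np.uint8)])
  cv2.imwrite('pics/c6%s.png'%n,cv2.resize(a,None,fx=2,fy=2,interpolation=cv2.INTER_CUBIC))
a=[cv2.imread('pics/c6%s.png'%n) for n in('scene','side')]; cv2.imwrite('pics/c6.png',np.hstack(a))
"
```

```text
[ 0.62579748 -0.1935017   0.04533429]
foot 0.023692640919970084 [ 0.61077664 -0.20252687  0.02369264] [ 0.64135207 -0.18413502  0.03520578]
foot 0.024527102283618797 [ 0.60853254 -0.18833612  0.0245271 ] [ 0.63462701 -0.16635436  0.03609617]
```

View pics/c6.png

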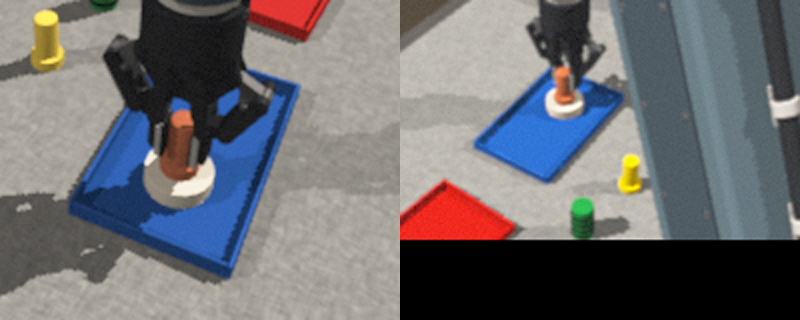

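Contact is made, with the foot within about 2 mm of the disc centre in both views. Releasing.

Request:
{"name": "move_arm", "arguments": {
  "series": [
    [[0.3, 0, 0, -1, 0], [0.4, 0, 0, -1, 0], [0.6, 0, 0, -1, 0], [0.6, 0, 0, -1, 0], [0.6, 0, 0, -10, 0], [0.6, 0, 0, -30, 0], [0.8, 0, 0, -60, 0], [0.9, 0, 0, -95, 0], [1, 0, 0, -130, 0], [1, 0, 0, -130, 0]]
  ]
}}

```text
time_s: 12.53
eef_pos: [0.6305, -0.1957, 0.1824]
eef_rot: [0.007, 0.691, 0.723, 0.002]
wrist_force: [0.9, 0.1, 1.6]
opening: 1.002
grasp_force: 0.0
```

```bash
python3 -c "
from h import *
p,d,P=wrist('w7'); p,d=camera('scene'); S=cloud('scene',d)
print('stamp',top(S,.6245,-.185,.03,.04),top(P,.6245,-.185,.03,.04))
print(ctrl.get_obs()['eef_pos'],shift(.4525,.005,.15,np.arctan2(.005,.4525)))"
```

```text
stamp (133, 'z', np.float64(0.0799), array([ 0.6252, -0.186 ]), array([0.021 , 0.0227]), 23.0) (708, 'z', np.float64(0.0781), array([ 0.623 , -0.1854]), array([0.0228, 0.0227]), 27.4)
[ 0.62759656 -0.19432037  0.17580047] (array([ 207.1, -166.1,   24.6]), 0.034, 'q6', -0.53)
```

Request:
{"name": "move_arm", "arguments": {
  "series": [
    [[1, 30, -24, 0, 0], [1, 62, -50, 0, 0.03], [1, 94, -75, 0, 0.03], [1, 126, -101, 0, 0.03], [1, 158, -127, 0, 0.03], [1, 190, -152, 0, 0.03], [1, 207, -166, 10, 0.034], [1, 207, -166, 20, 0.034], [1, 207, -166, 20, 0.034], [1, 207, -166, 20, 0.034]]
  ]
}}

```text
time_s: 13.47
eef_pos: [0.4507, 0.0055, 0.1519]
eef_rot: [-0.001, 0.703, 0.711, -0.001]
wrist_force: [0.8, -0.1, 0.2]
opening: 0.998
grasp_force: 0.0
```

```bash
python3 -c "
from h import *
p,d=camera('scene');p,d,P=wrist('w8')
o=ctrl.get_obs(); print(o['eef_pos'],o['time_s'],np.abs(o['dq']).max())
print('green',top(P,.4525,.005,.035,.03),'white',top(P,.443,.108,.035,.03))
print(shift(.4525,.005,.02,np.arctan2(.005,.4525)))"
```

```text
[0.45184835 0.00479581 0.15284306] 13.5667 0.00929833409623728
green (1379, 'z', np.float64(0.0619), array([0.4523, 0.0039]), array([0.0313, 0.031 ]), 42.6) white (1014, 'z', np.float64(0.0598), array([0.4426, 0.1067]), array([0.0229, 0.0227]), 43.1)
(array([  0.2,   0.7, 132.8]), -0.001, 'q6', -0.26)
```

Request:
{"name": "move_arm", "arguments": {
  "series": [
    [[1, -1, 0.5, 35, 0], [1, -1, 0.5, 70, 0], [1, -1, 0.5, 100, 0], [1, -1, 0.5, 120, 0], [1, -1, 0.5, 132, 0], [1, -1, 0.5, 132, 0], [0.6, -1, 0.5, 132, 0], [0.3, -1, 0.5, 132, 0], [0, -1, 0.5, 132, 0], [0, -1, 0.5, 132, 0]]
  ]
}}

```text
time_s: 14.4
eef_pos: [0.4528, 0.0043, 0.022]
eef_rot: [0.001, 0.703, 0.711, 0.001]
wrist_force: [-0.4, 0.1, 0.1]
opening: 0.458
grasp_force: 0.0
```

Request:
{"name": "move_arm", "arguments": {
  "series": [
    [[0, 0, 0, 0, 0], [0, 0, 0, 0, 0], [0, 0, 0, 0, 0], [0, 0, 0, -5, 0], [0, 0, 0, -30, 0], [0, 0, 0, -60, 0], [0, 0, 0, -80, 0], [0, 0, 0, -80, 0], [0, 0, 0, -80, 0], [0, 0, 0, -80, 0]]
  ]
}}

```text
time_s: 15.23
eef_pos: [0.451, 0.0049, 0.1003]
eef_rot: [-0.0, 0.703, 0.711, -0.0]
wrist_force: [-0.1, -0.6, -1.3]
opening: 0.358
grasp_force: 59.5
```

```bash
python3 -c "
from h import *
print(ctrl.get_obs()['eef_pos'],shift(.620,-.0945,.1,np.radians(2.6)))"
```

```text
[0.45097014 0.00486315 0.10034082] (array([-101.2,  167.9,    0.2]), -0.034, 'q6', -0.26)
```

Request:
{"name": "move_arm", "arguments": {
  "series": [
    [[0, -15, 25, 0, 0], [0, -34, 56, 0, 0], [0, -53, 88, 0, -0.03], [0, -72, 119, 0, -0.034], [0, -90, 150, 0, -0.034], [0, -101, 168, 0, -0.034], [0, -101, 168, 0, -0.034], [0, -101, 168, 20, -0.034], [0, -101, 168, 40, -0.034], [0, -101, 168, 40, -0.034]]
  ]
}}

```text
time_s: 16.07
eef_pos: [0.6159, -0.0928, 0.0546]
eef_rot: [-0.005, 0.691, 0.723, -0.002]
wrist_force: [-1.6, 0.7, -1.9]
opening: 0.36
grasp_force: 59.6
```

Request:
{"name": "move_arm", "arguments": {
  "series": [
    [[0, 0, 0, 0, 0], [0, 0, 0, 8, 0], [0, 0, 0, 16, 0], [0, 0, 0, 23, 0], [0, 0, 0, 28, 0], [0, 0, 0, 32, 0], [0, 0, 0, 34, 0], [0, 0, 0, 35, 0], [0, 0, 0, 35, 0], [0, 0, 0, 35, 0]]
  ]
}}

```text
time_s: 16.9
eef_pos: [0.6209, -0.0946, 0.0261]
eef_rot: [0.0, 0.691, 0.723, 0.0]
wrist_force: [-0.0, -0.3, 0.4]
opening: 0.363
grasp_force: 59.9
```

```bash
python3 -c "
from h import *
o=ctrl.get_obs();print(o['eef_pos'],o['wrist_force'])
p,d=camera('scene'); S=cloud('scene',d); h=cv2.cvtColor(p,cv2.COLOR_BGR2HSV).astype(int); m=(abs(h[...,0]-65)<15)&(h[...,1]>120)&(np.hypot(S[...,0]-.62,S[...,1]+.095)<.05); q=S[m]; print(m.sum(),q.min(0),q.max(0))"
```

```text
[ 0.62094364 -0.09456187  0.02607293] [-0.00327194 -0.33119528  0.41281481]
411 [ 0.60626972 -0.11227322  0.0047506 ] [ 0.63821281 -0.07956028  0.09262738]
```

Request:
{"name": "move_arm", "arguments": {
  "series": [
    [[0, 0, 0, 0.7, 0], [0, 0, 0, 1.3, 0], [0, 0, 0, 1.3, 0], [0.4, 0, 0, 1.3, 0], [0.5, 0, 0, 1.3, 0], [0.65, 0, 0, 1.3, 0], [0.7, 0, 0, -5, 0], [0.7, 0, 0, -40, 0], [0.8, 0, 0, -80, 0], [1, 0, 0, -120, 0]]
  ]
}}

```text
time_s: 17.78
eef_pos: [0.6197, -0.0942, 0.1464]
eef_rot: [-0.001, 0.691, 0.723, -0.001]
wrist_force: [0.8, -0.3, -0.6]
opening: 0.92
grasp_force: 0.0
```

```bash
python3 -c "
from h import *
p,d,P=wrist('w9'); p,d=camera('scene'); S=cloud('scene',d); cv2.imwrite('pics/s9.png',p)
print('green',top(S,.62,-.095,.03,.04),'stamp',top(S,.6245,-.185,.03,.04))
print(ctrl.get_obs()['eef_pos'],shift(.353,-.292,.14,np.radians(69)))"
```

```text
green (179, 'z', np.float64(0.0641), array([ 0.6211, -0.0963]), array([0.0312, 0.0302]), 31.4) stamp (135, 'z', np.float64(0.0799), array([ 0.6252, -0.1859]), array([0.0212, 0.0238]), 21.9)
[ 0.62567042 -0.09609431  0.15471811] (array([-183.3, -281.4,   11.9]), -1.159, 'q6', -0.38)
```

Request:
{"name": "move_arm", "arguments": {
  "series": [
    [[1, -20, -30, -5, -0.12], [1, -42, -64, -5, -0.24], [1, -64, -98, -5, -0.36], [1, -86, -132, -5, -0.48], [1, -108, -166, -5, -0.6], [1, -130, -200, -5, -0.72], [1, -152, -233, 0, -0.84], [1, -170, -260, 5, -0.96], [1, -183, -281, 11, -1.08], [1, -183, -281, 11, -1.16]]
  ]
}}

```text
time_s: 18.72
eef_pos: [0.3445, -0.2918, 0.1339]
eef_rot: [-0.001, 0.187, 0.982, -0.0]
wrist_force: [-0.0, 0.3, 0.1]
opening: 1.0
grasp_force: 0.0
```

Request:
{"name": "move_arm", "arguments": {
  "series": [
    [[1, 0, 0, 0, 0], [1, 0, 0, 0, 0], [1, 0, 0, 0, 0], [1, 0, 0, 0, 0], [1, 0, 0, 0, 0], [1, 0, 0, 0, 0], [1, 0, 0, 0, 0], [1, 0, 0, 0, 0], [1, 0, 0, 0, 0], [1, 0, 0, 0, 0]]
  ]
}}

```text
time_s: 19.55
eef_pos: [0.3482, -0.2899, 0.1348]
eef_rot: [-0.0, 0.188, 0.982, 0.0]
wrist_force: [0.7, -0.0, -0.5]
opening: 1.001
grasp_force: 0.0
```

```bash
python3 -c "
from h import *
p,d,P=wrist('w10'); o=ctrl.get_obs(); print(o['eef_pos'],o['time_s'],o['eef_rot'])
print('rib',top(P,.353,-.292,.045,.009))
print(shift(.353,-.292,0,np.radians(69)))"
```

```text
[ 0.34821839 -0.28990523  0.13477344] 19.6 [-7.01313552e-06  1.87588169e-01  9.82247768e-01  8.77428733e-06]
rib (3599, 'z', np.float64(0.0156), array([ 0.3529, -0.2919]), array([0.0339, 0.0756]), 68.9)
(array([ -5.2,  -0.2, 134.8]), -0.011, 'q6', -2.15)
```

View pics/w10.png

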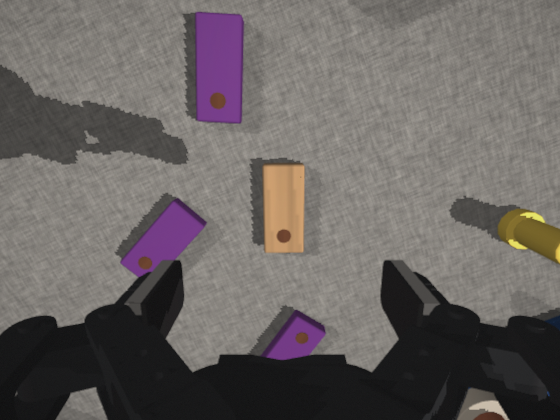

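The rib is at (285,208), pale with its dot. The nearest purple corner at (206,222) is about 67 mm off, so opening to 0.7 keeps clear of it.

Request:
{"name": "move_arm", "arguments": {
  "series": [
    [[0.7, -5, 0, 10, -0.01], [0.7, -5, 0, 40, -0.01], [0.7, -5, 0, 70, -0.01], [0.7, -5, 0, 100, -0.01], [0.7, -5, 0, 120, -0.01], [0.7, -5, 0, 130, -0.01], [0.7, -5, 0, 134, -0.01], [0.7, -5, 0, 134, -0.01], [0.5, -5, 0, 134, -0.01], [0, -5, 0, 134, -0.01]]
  ]
}}

```text
time_s: 20.43
eef_pos: [0.3537, -0.2929, 0.0021]
eef_rot: [0.001, 0.183, 0.983, -0.001]
wrist_force: [0.0, 0.7, 0.8]
opening: 0.429
grasp_force: 0.0
```

Request:
{"name": "move_arm", "arguments": {
  "series": [
    [[0, 0, 0, 0, 0], [0, 0, 0, 0, 0], [0, 0, 0, 0, 0], [0, 0, 0, -5, 0], [0, 0, 0, -30, 0], [0, 0, 0, -60, 0], [0, 0, 0, -100, 0], [0, 0, 0, -130, 0], [0, 0, 0, -130, 0], [0, 0, 0, -130, 0]]
  ]
}}

```text
time_s: 21.27
eef_pos: [0.3539, -0.2932, 0.1335]
eef_rot: [0.002, 0.183, 0.983, -0.002]
wrist_force: [0.0, 0.5, -0.8]
opening: 0.384
grasp_force: 59.8
```

```bash
python3 -c "
from h import *
o=ctrl.get_obs(); print(o['eef_pos'],o['opening'])
print(shift(.604,.116,.13,np.radians(-2.8)))"
```

```text
[ 0.35394108 -0.29320769  0.13347195] 0.38362878840069675
(array([-86.5, 471.7,   2.3]), 1.252, 'q6', -2.15)
```

Request:
{"name": "move_arm", "arguments": {
  "series": [
    [[0, -7, 38, 0, 0.12], [0, -14, 78, 0, 0.24], [0, -21, 118, 0, 0.36], [0, -29, 158, 0, 0.48], [0, -36, 198, 0, 0.6], [0, -43, 238, 0, 0.72], [0, -51, 278, 0, 0.84], [0, -58, 318, 0, 0.96], [0, -66, 358, 0, 1.08], [0, -73, 398, 0, 1.2]]
  ]
}}

```text
time_s: 22.1
eef_pos: [0.5391, 0.0149, 0.1292]
eef_rot: [-0.001, 0.663, 0.748, -0.001]
wrist_force: [1.3, -0.6, -0.6]
opening: 0.375
grasp_force: 59.9
```

```bash
python3 -c "
from h import *
print(shift(.604,.116,.05,np.radians(-2.8)))"
```

```text
(array([92.5, 76.8, 79.1]), 0.169, 'q6', -0.31)
```

Request:
{"name": "move_arm", "arguments": {
  "series": [
    [[0, 26, 22, 0, 0.03], [0, 50, 40, 10, 0.05], [0, 59, 47, 20, 0.05], [0, 59, 47, 40, 0.05], [0, 59, 47, 60, 0.05], [0, 59, 47, 75, 0.05], [0, 59, 47, 75, 0.05], [0, 59, 47, 75, 0.05], [0, 59, 47, 75, 0.05], [0, 59, 47, 75, 0.05]]
  ]
}}

```text
time_s: 22.93
eef_pos: [0.5796, 0.0773, 0.0569]
eef_rot: [0.001, 0.68, 0.733, 0.001]
wrist_force: [0.6, -0.2, -0.1]
opening: 0.377
grasp_force: 59.9
```

```bash
python3 -c "
from h import *
print(ctrl.get_obs()['eef_pos'],shift(.604,.116,.0065,np.radians(-2.8)))"
```

```text
[0.57962116 0.07725346 0.0568929 ] (array([36.8, 27.2, 50.4]), 0.125, 'q6', -0.15)
```

Request:
{"name": "move_arm", "arguments": {
  "series": [
    [[0, 18, 14, 0, 0.06], [0, 37, 27, 0, 0.125], [0, 37, 27, 5, 0.125], [0, 37, 27, 15, 0.125], [0, 37, 27, 25, 0.125], [0, 37, 27, 35, 0.125], [0, 37, 27, 43, 0.125], [0, 37, 27, 48, 0.125], [0, 37, 27, 50, 0.125], [0, 37, 27, 50, 0.125]]
  ]
}}

```text
time_s: 23.77
eef_pos: [0.6023, 0.1158, 0.0065]
eef_rot: [-0.001, 0.724, 0.69, -0.001]
wrist_force: [-5.0, -0.4, 9.9]
opening: 0.378
grasp_force: 61.1
```

```bash
python3 -c "
from h import *
p,d=camera('scene'); S=cloud('scene',d); cv2.imwrite('pics/s11.png',cv2.resize(p[140:260,290:440],None,fx=4,fy=4))
o=ctrl.get_obs(); print(o['eef_pos'],o['wrist_force'],o['opening'])
h=cv2.cvtColor(p,cv2.COLOR_BGR2HSV).astype(int); m=(np.hypot(S[...,0]-.604,S[...,1]-.116)<.05)&(h[...,0]>8)&(h[...,0]<25)&(h[...,1]>60)&(S[...,2]<.05); q=S[m]; print(m.sum(),q.min(0),q.max(0))"
```

```text
[0.60237206 0.11585756 0.00650262] [-5.82695616 -1.47817839  9.30466479] 0.38004992814347566
330 [0.58282977 0.07538788 0.00348073] [0.61991485 0.15325048 0.0494827 ]
```

View pics/s11.png

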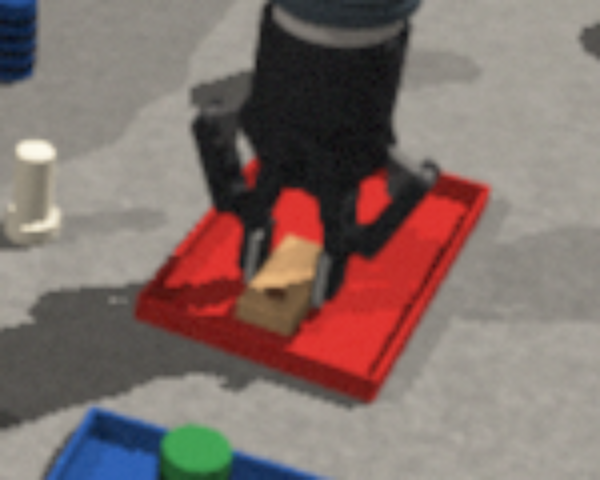

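The rib rests inside the red tray and the force reading shows light contact. Releasing, rising, and going to the white stamp.

Request:
{"name": "move_arm", "arguments": {
  "series": [
    [[0.4, 0, 0, 0, 0], [0.5, 0, 0, 0, 0], [0.65, 0, 0, 0, 0], [0.65, 0, 0, 0, 0], [0.65, 0, 0, -5, 0], [0.65, 0, 0, -30, 0], [0.7, 0, 0, -70, 0], [0.9, 0, 0, -110, 0], [1, 0, 0, -145, 0], [1, 0, 0, -145, 0]]
  ]
}}

```text
time_s: 24.65
eef_pos: [0.6082, 0.1165, 0.1603]
eef_rot: [0.005, 0.724, 0.69, 0.005]
wrist_force: [2.0, -0.1, 0.4]
opening: 0.997
grasp_force: 0.0
```

```bash
python3 -c "
from h import *
p,d=camera('scene'); S=cloud('scene',d); p,d,P=wrist('w12'); 
print('rib',top(S,.604,.116,.045,.009),top(P,.604,.116,.045,.01))
q=P[(np.hypot(P[...,0]-.604,P[...,1]-.116)<.03)&(P[...,2]<.1)]; print(np.percentile(q[:,2],[5,50,95]))
print(ctrl.get_obs()['eef_pos'],shift(.4427,.108,.15,np.arctan2(.107,.4427)))"
```

```text
rib (302, 'z', np.float64(0.0183), array([0.6019, 0.115 ]), array([0.0787, 0.0344]), 86.8) (3235, 'z', np.float64(0.0165), array([0.5992, 0.1156]), array([0.075, 0.034]), 87.1)
[0.00061515 0.01497937 0.0163704 ]
[0.60447572 0.11644536 0.15345692] (array([ -16.3, -161.2,    2.7]), -0.286, 'q6', 0.05)
```

Request:
{"name": "move_arm", "arguments": {
  "series": [
    [[1, -3, -30, 0, -0.06], [1, -6, -65, 0, -0.12], [1, -10, -100, 0, -0.2], [1, -14, -135, 0, -0.28], [1, -16, -161, 0, -0.286], [1, -16, -161, 0, -0.286], [1, -16, -161, 0, -0.286], [1, -16, -161, 0, -0.286], [1, -16, -161, 0, -0.286], [1, -16, -161, 0, -0.286]]
  ]
}}

```text
time_s: 25.58
eef_pos: [0.4422, 0.1082, 0.1507]
eef_rot: [-0.0, 0.619, 0.786, -0.0]
wrist_force: [0.3, -0.1, -0.7]
opening: 1.001
grasp_force: 0.0
```

```bash
python3 -c "
from h import *
p,d,P=wrist('w13'); print('white',top(P,.443,.107,.03,.03))
print(ctrl.get_obs()['eef_pos'],shift(.4427,.107,.020,np.arctan2(.107,.4427)))"
```

```text
white (736, 'z', np.float64(0.0594), array([0.442 , 0.1074]), array([0.0231, 0.0223]), 13.0)
[0.44210527 0.10817124 0.15065021] (array([ -1.3,   0.3, 130.7]), -0.0, 'q6', -0.26)
```

Request:
{"name": "move_arm", "arguments": {
  "series": [
    [[1, -1, 0, 35, 0], [1, -1, 0, 70, 0], [1, -1, 0, 100, 0], [1, -1, 0, 120, 0], [1, -1, 0, 130, 0], [1, -1, 0, 130, 0], [0.6, -1, 0, 130, 0], [0.3, -1, 0, 130, 0], [0, -1, 0, 130, 0], [0, -1, 0, 130, 0]]
  ]
}}

```text
time_s: 26.47
eef_pos: [0.4429, 0.1073, 0.0222]
eef_rot: [0.001, 0.618, 0.786, 0.001]
wrist_force: [0.4, -0.1, -0.5]
opening: 0.459
grasp_force: 0.0
```

Request:
{"name": "move_arm", "arguments": {
  "series": [
    [[0, 0, 0, 0, 0], [0, 0, 0, 0, 0], [0, 0, 0, 0, 0], [0, 0, 0, 0, 0], [0, 0, 0, -5, 0], [0, 0, 0, -30, 0], [0, 0, 0, -60, 0], [0, 0, 0, -70, 0], [0, 0, 0, -70, 0], [0, 0, 0, -70, 0]]
  ]
}}

```text
time_s: 27.3
eef_pos: [0.4419, 0.1073, 0.0911]
eef_rot: [0.001, 0.619, 0.786, 0.0]
wrist_force: [0.9, -1.1, -0.9]
opening: 0.266
grasp_force: 59.0
```

```bash
python3 -c "
from h import *
print(ctrl.get_obs()['eef_pos'],shift(.6085,.211,.09,np.radians(-2.8)))"
```

```text
[0.44189961 0.10727905 0.09114135] (array([ 61.7, 186.3,   1.4]), 0.286, 'q6', -0.26)
```

Request:
{"name": "move_arm", "arguments": {
  "series": [
    [[0, 9, 28, 0, 0.06], [0, 21, 65, 0, 0.12], [0, 34, 102, 0, 0.2], [0, 46, 139, 0, 0.286], [0, 58, 175, 0, 0.286], [0, 62, 186, 0, 0.286], [0, 62, 186, 10, 0.286], [0, 62, 186, 30, 0.286], [0, 62, 186, 45, 0.286], [0, 62, 186, 55, 0.286]]
  ]
}}

```text
time_s: 28.13
eef_pos: [0.6041, 0.2102, 0.0312]
eef_rot: [-0.002, 0.724, 0.69, -0.003]
wrist_force: [-0.2, -0.1, -1.3]
opening: 0.269
grasp_force: 59.1
```

Request:
{"name": "move_arm", "arguments": {
  "series": [
    [[0, 0, 0, 0, 0], [0, 0, 0, 0, 0], [0, 0, 0, 3, 0], [0, 0, 0, 6, 0], [0, 0, 0, 8, 0], [0, 0, 0, 9.5, 0], [0, 0, 0, 10.5, 0], [0, 0, 0, 11, 0], [0, 0, 0, 11, 0], [0, 0, 0, 11, 0]]
  ]
}}

```text
time_s: 28.97
eef_pos: [0.6081, 0.2113, 0.026]
eef_rot: [0.0, 0.724, 0.69, 0.0]
wrist_force: [-3.4, -0.5, 5.4]
opening: 0.264
grasp_force: 60.1
```

Light contact at 5 N. Releasing and backing off.

Request:
{"name": "move_arm", "arguments": {
  "series": [
    [[0.3, 0, 0, 0, 0], [0.4, 0, 0, 0, 0], [0.6, 0, 0, 0, 0], [0.65, 0, 0, 0, 0], [0.65, 0, 0, -5, 0], [0.65, 0, 0, -30, 0], [0.7, 0, 0, -70, 0], [0.8, 0, 0, -110, 0], [0.8, 0, 0, -150, 0], [0.8, 0, 0, -170, 0]]
  ]
}}

```text
time_s: 29.8
eef_pos: [0.6102, 0.2117, 0.2014]
eef_rot: [0.002, 0.724, 0.69, 0.003]
wrist_force: [1.2, -0.0, -0.1]
opening: 0.8
grasp_force: 0.0
```

```bash
python3 -c "
from h import *
p,d=camera('scene'); S=cloud('scene',d); cv2.imwrite('pics/s14.png',p)
for n,x,y,r,z in(('white',.6085,.211,.03,.03),('rib',.602,.116,.045,.009),('terra',.6245,-.186,.03,.04),('disc',.6245,-.187,.04,.014),('green',.621,-.096,.03,.04),('yellow',.446,-.103,.03,.03),('blue',.35,.265,.04,.03)): print(n,top(S[S[...,2]<.03][None] if n=='disc' else S,x,y,r,z))
print(ctrl.get_obs()['time_s'])"
```

```text
white (43, 'z', np.float64(0.0617), array([0.6081, 0.2095]), array([0.0208, 0.0226]), 39.8)
rib (300, 'z', np.float64(0.0184), array([0.6023, 0.1147]), array([0.0785, 0.034 ]), 87.4)
terra (133, 'z', np.float64(0.0799), array([ 0.6255, -0.1865]), array([0.0211, 0.0242]), 23.7)
disc (121, 'z', np.float64(0.0261), array([ 0.6262, -0.1912]), array([0.0559, 0.0528]), 17.3)
green (180, 'z', np.float64(0.0641), array([ 0.6212, -0.0955]), array([0.0306, 0.0303]), 24.2)
yellow (79, 'z', np.float64(0.0579), array([ 0.4464, -0.1086]), array([0.0217, 0.0224]), 48.0)
blue (52, 'z', np.float64(0.0597), array([0.3439, 0.2781]), array([0.0286, 0.0289]), 8.1)
29.85
```

View pics/s14.png

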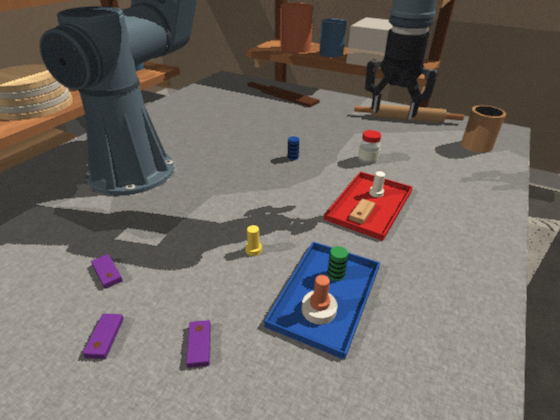

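The picture shows both kits complete: terracotta stamp on the disc at (320,300) and green roller at (338,263) in the blue tray, rib at (362,210) and white stamp at (378,184) in the red tray. The spares are where they stood.

```bash
python3 -c "
from bench import order; print(order.hand_in())"
```

```text
the job is handed in; nothing more can be done
None
```

Both kits are made up as asked, the spare pieces and jar were left where they stood, and the job was handed in at about 30 s of the 115 s allowed.

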